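# Bring the odd rocker switch into line with a stylus

### The job

Three of the four rocker switches in the bank are tipped towards the robot and one is tipped away from it. Take the stylus out of its wooden block and, with its steel tip and not the fingers, press down the raised half of that one odd rocker until it lies like the other three, leaving those as they are. Then put the stylus back upright in the hole of its block, its round guard resting on the wood, and let go.

Things in the scene. Friction and masses are not known exactly. Their poses are not given: they have to be found in the camera images.
- stylus: stylus, 120 mm, 50 g: steel shank 8 mm thick, 40 mm long, with rounded tip; above it a round black guard, 36 mm in diameter, 5 mm thick; above that a round black handle 16 mm thick, 45 to 120 mm above the tip, to grip from above. Origin at the tip, z towards the handle. It starts upright in the block's hole, guard resting on the block, tip 10 mm above the bench
- stand: fixed wooden block 80 x 80 x 50 mm high with one round hole, 20 mm in diameter and 45 mm deep, in the middle of its top. Origin at the centre of its underside (straight below the hole), z up. When the stylus is home the guard's underside lies on the block's top
- switch_1_rocker (a joint): the odd rocker: white, 34 mm long (across the row), 15 mm wide; middle of its top 48 mm above the bench. Radians: -0.30 = far half down, half on the robot's side raised (about its start), +0.30 = half on the robot's side fully down (wanted). It stays where left; about 1.5 N on the raised half turns it, to a firm stop. Its place in the row varies
- raised_half (a point): the point to press on the odd rocker: on its top face, 11 mm from the pivot on the robot's side; moves down about 6 mm as the rocker goes over. Its z axis is the normal of the rocker's face; its y axis runs along the row
- switch_2_rocker (a joint): one of the three neighbouring rockers, the same size as switch_1_rocker; same joint values and force; starts near +0.3 (half on the robot's side down) and must stay so. Its place in the row varies
- switch_3_rocker (a joint): one of the three neighbouring rockers, the same size as switch_1_rocker; same joint values and force; starts near +0.3 (half on the robot's side down) and must stay so. Its place in the row varies
- switch_4_rocker (a joint): one of the three neighbouring rockers, the same size as switch_1_rocker; same joint values and force; starts near +0.3 (half on the robot's side down) and must stay so. Its place in the row varies
- switch_1: grey module with the odd rocker in it, 52 x 22 mm (22 along the row). Four modules, 24 mm apart between centres, stand on a fixed aluminium plate 76 x 124 x 10 mm. Origin at the centre of its underside, on the plate; x points away from the robot across the row, y along the row (turned by up to 20 degrees)

How it is judged:
By the outcome, as a careful person would: the job done as asked, in the order asked, and still so for the second after the job is handed in, with the robot touching nothing.
It also fails if it takes over 45 s, if anything falls off the work surface, if the arm or the gripper's body presses on something with over 40 N, if the wrist force passes 120 N, or if a joint passes its speed limit or range.

### The arm

A 7-joint arm with a two-finger parallel gripper is mounted at the origin on a cart in front of the work surface, level with it; the furniture and walls round the work are solid. World frame = base frame: x ahead of the robot, y to its left, z up, the work surface at z = 0. Lengths are in m, angles in rad, forces in N, time in s.
With the tool pointing down it reaches from about 0.425 to 0.925 m from the base axis. Payload 6.8 kg.
Tool frame: the origin (TCP) lies between the finger pads; the fingertips stand finger_overhang ahead of it and the grasp point (between the pads) lies 6 mm ahead of it (finger_overhang is the distance from the TCP to the fingertips, in m); z points along the fingers, y is the line along which they close (so a half turn about z gives the same grasp; the last joint's range is limited). The gripper opens to 85 mm and grips with 20 to 120 N. Pads are 22 mm wide; open, the fingers measure 114 mm over their backs; the gripper's body (76 mm by 85 mm) begins 54 mm behind the grasp point. The pads swing forward as they close: fully open they stand 13 mm farther back than shut.
Start: joints at [-1.453, 0.477, 0.022, 1.555, -0.011, 1.109, -0.083], TCP at [0.151, 0.658, 0.256] pointing down, gripper open.
Joint ranges: [-2.96, 2.96], [-0.34, 2.1], [-1.41, 1.46], [0.24, 2.44], [-1.37, 4.51], [0.17, 1.92], [-2.96, 2.96]. Speed limits (rad/s): [2.39, 2.39, 3.14, 3.14, 3.14, 3.14, 3.14].

### API

Orientations are given as a unit quaternion [w, x, y, z].
In Python, from station import * gives the robot as it stands.
- The arm moves only by the tool drive_tool, never from a script. Its argument "increments" is a list of rows, each an object of numbers: "claw": the finger opening in m, from 0 to 0.0854; "dx", "dy", "dz": the shift along the tool's x, y, z in m; "wx", "wy", "wz": the turn, a rotation vector about the tool's x, y, z in degrees. A call has 1 to 20 rows; each row shifts and turns the commanded pose from where the row before left it, along the tool's axes as they then stand; what a row does not reach is not made up. A row lasts 1/8 s, in which the tool goes at most 62.5 mm and 10.7 degrees, less where a joint would pass 70% of its speed; a pose out of reach is approached as far as the arm can. A call with a gripper value outside its range is refused whole. The fingers move at their own pace and stop on an object; "newtons" is the grip in N (left out, the last holds). Time passes only in rows, so rows that do not move let the fingers close. It gives the time, the measured TCP pose, the force, the opening and the grip force at its end, in the units of the state.
- get_obs(): the state, without advancing time (a new reading comes with each control period).
- read_camera(name): name is "scene" or "top"; returns (picture, depth): 480x640x3 uint8, red, green, blue; 480x640 float32, m along the optical axis (not along the pixel's ray), 0 where there is no reading.
- calibration(name): a dict with "intrinsics" (3x3 intrinsics, pixels), "k1" (the pictures are not rectified: a ray, as slopes to the right and down, at radius r is drawn at 1 + k1 r^2 times it, then the intrinsics apply), "R" (3x3) and "t" (3): a world point X has camera coordinates R X + t. Camera axes: x right, y down, z forward; pixel columns grow to the right and rows downward; lengths in m; the calibration is good to about 2 mm. A picture is of the moment at which its call begins. calibration takes no time and is no camera call.
- hand_in(): hands the job in; it is judged then, once.
The state is a dict: "t": time; "q": joint angles; "joint_vel": joint speeds; "joint_torque": joint torques, N m; "eef_pos": TCP position; "tool_rot": TCP orientation; "contact_force": force on the tool from outside, world axes, zero at the start; "torque": the same for the moment, N m; "gripper_width": opening from 0.0 (shut) to 1.0 (fully open); "grasp_force": force on a finger pad.
Only numpy, scipy, OpenCV 4.12 (cv2) and the standard library are available. Lean on these libraries where they do the work, as an engineer would, in place of code of your own. Each camera call takes 0.05 s, during which the arm holds its last target. There are 200 camera calls.

## Working session

There is one attempt and no reset: what is moved stays moved. The work goes in short steps, Python scripts to look and compute and a tool call to move; the robot and the scene stay as the last step left them, time stands still between calls to the robot, and variables do not carry over. Pictures are saved under pics/ and viewed, at most 10 in all, crops included, and the job is handed in when it is done.

Besides the shell and the picture viewer there is one more tool, called after "Emit:" in YAML: its name, and indented under it one key for each argument. drive_tool: Moves the arm, as the interface text tells. Its arguments: {"type":"object","properties":{"increments":{"type":"array","items":{"type":"object","properties":{"claw":{"type":"number"},"dx":{"type":"number"},"dy":{"type":"number"},"dz":{"type":"number"},"wx":{"type":"number"},"wy":{"type":"number"},"wz":{"type":"number"}}}},"newtons":{"type":"number"}},"required":["increments"]}

```bash
mkdir -p pics; cat > h.py <<'E'
from station import *
import numpy as np, cv2
def world(name,u,v,d):
    c=calibration(name);K=np.array(c["intrinsics"]);R=np.array(c["R"]);t=np.array(c["t"])
    s=cv2.undistortPoints(np.array([[[u,v]]],float),K,np.array([c["k1"],0,0,0,0.]))[0,0]
    return R.T@(np.array([s[0]*d,s[1]*d,d])-t)
def ray(name,u,v,z):
    c=calibration(name);R=np.array(c["R"]);t=np.array(c["t"]);o=-R.T@t
    d=world(name,u,v,1.0)-o
    return o+d*(z-o[2])/d[2]
E
python3 - <<'E'
from h import *
o=get_obs();print(o["t"],o["eef_pos"],o["tool_rot"],o["contact_force"])
try: print(finger_overhang)
except Exception as e: print(e)
for n in("scene","top"):
    im,d=read_camera(n);np.savez(n,im=im,d=d);cv2.imwrite(f"pics/{n}0.png",im[:,:,::-1])
    c=calibration(n);print(n,-np.array(c["R"]).T@c["t"],c["R"])
E
```

```text
0.0 [0.15101221 0.65732707 0.25534486] [-3.37467778e-05  1.12640087e-01  9.93635440e-01 -9.06152178e-04] [-0.5343087  -0.33801849 -0.92831154]
0.025
scene [0.12145829 0.51449767 0.60671717] [[-0.82817491 -0.56026471  0.01515844]
 [-0.36457572  0.51797419 -0.77381346]
 [ 0.42568869 -0.6463793  -0.63323214]]
top [ 0.31017089 -0.02917912  0.89909679] [[ 0.00395302 -0.99998555  0.00364201]
 [-0.97764842 -0.00463027 -0.21019546]
 [ 0.21020929 -0.0027297  -0.9776526 ]]
```

View pics/top0.png

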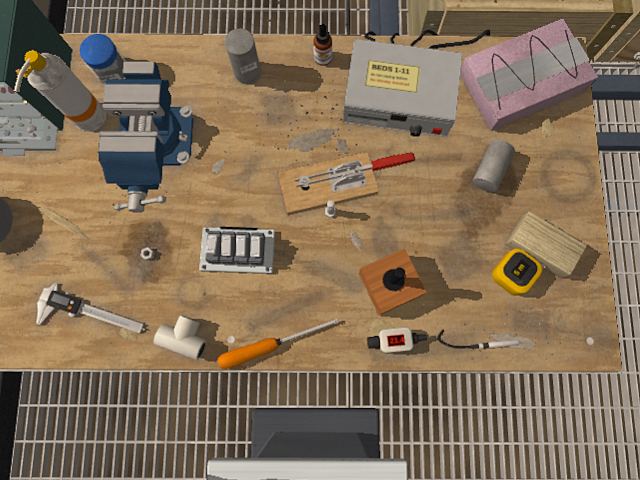

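View pics/scene0.png

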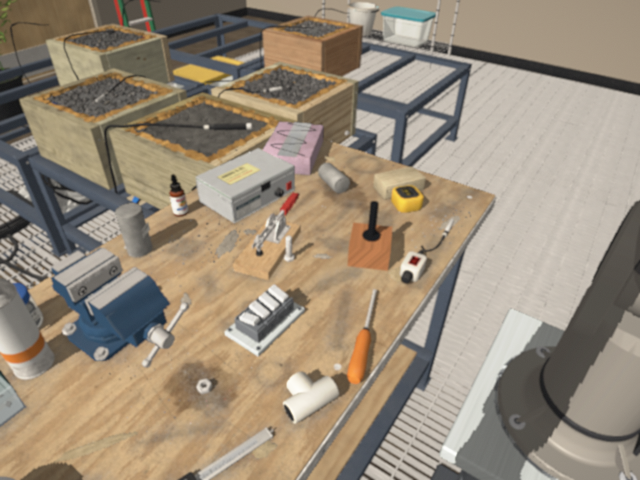

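The top view shows the switch bank at about (237,250) and the block with the stylus at about (392,281). I'll enlarge both next.

```bash
python3 - <<'E'
from h import *
a=np.load("top.npz");b=np.load("scene.npz")
A=cv2.resize(a["im"][220:280,195:280],None,fx=9,fy=9,interpolation=cv2.INTER_CUBIC)
B=cv2.resize(a["im"][240:320,350:435],None,fx=7,fy=7,interpolation=cv2.INTER_CUBIC)
cv2.imwrite("pics/a.png",A[:,:,::-1]);cv2.imwrite("pics/b.png",B[:,:,::-1])
C=cv2.resize(b["im"][275:355,220:310],None,fx=7,fy=7,interpolation=cv2.INTER_CUBIC)
cv2.imwrite("pics/c.png",C[:,:,::-1])
# height-map estimates
for n,z in(("top",a),("scene",b)):
    d=z["d"];c=calibration(n);v,u=np.nonzero(d>0)
    K=np.array(c["intrinsics"]);R=np.array(c["R"]);t=np.array(c["t"])
    s=cv2.undistortPoints(np.stack([u,v],1)[:,None].astype(float),K,np.array([c["k1"],0,0,0,0.]))[:,0]
    dd=d[v,u][:,None];P=(np.hstack([s*dd,dd])-t)@R
    np.save(n+"P",np.hstack([P,u[:,None],v[:,None]]))
    st=ray("top",392,290,0.05)
    m=(np.hypot(P[:,0]-st[0],P[:,1]-st[1])<.07)
    top=m&(P[:,2]>.075)&(P[:,2]<.2)
    print(n,"handle",P[top].mean(0),P[top].min(0),P[top].max(0),top.sum())
    w=m&(abs(P[:,2]-.05)<.003);r=cv2.minAreaRect(P[w][:,:2].astype(np.float32));print("block",r,w.sum(),np.median(P[w][:,2]))
    p=ray("top",237,250,.04);m=(np.hypot(P[:,0]-p[0],P[:,1]-p[1])<.09)
    w=m&(P[:,2]>.006);print("plate",cv2.minAreaRect(P[w][:,:2].astype(np.float32)),P[w][:,2].max())
E
```

```text
top handle [ 0.43174861 -0.13442496  0.11727488] [ 0.42599939 -0.14342655  0.07500105] [ 0.44076081 -0.12843106  0.13340597] 157
block ((0.4337671101093292, -0.13606169819831848), (0.0799882709980011, 0.08033037185668945), 24.633785247802734) 1957 0.0497791144194615
plate ((0.4732617735862732, 0.125898078083992), (0.12611660361289978, 0.1173003539443016), 85.89550018310547) 0.056609275314697734
scene handle [ 0.43040198 -0.13069148  0.10580346] [ 0.42420009 -0.14208453  0.0751592 ] [ 0.44132932 -0.12460258  0.12959137] 219
block ((0.4321117103099823, -0.1340906023979187), (0.07983653247356415, 0.08435314148664474), 24.562114715576172) 794 0.0483439262600255
plate ((0.48968106508255005, 0.12583789229393005), (0.12545213103294373, 0.07702560722827911), 87.6917724609375) 0.051943872031724084
```

View pics/a.png

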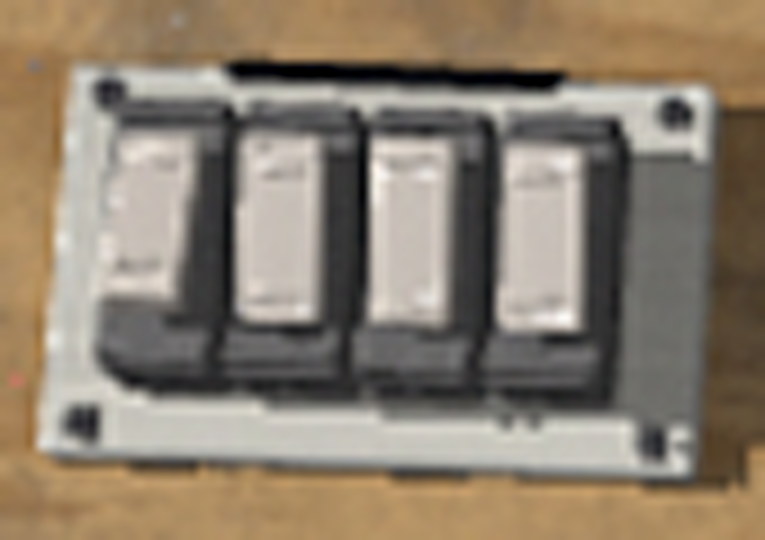

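View pics/b.png

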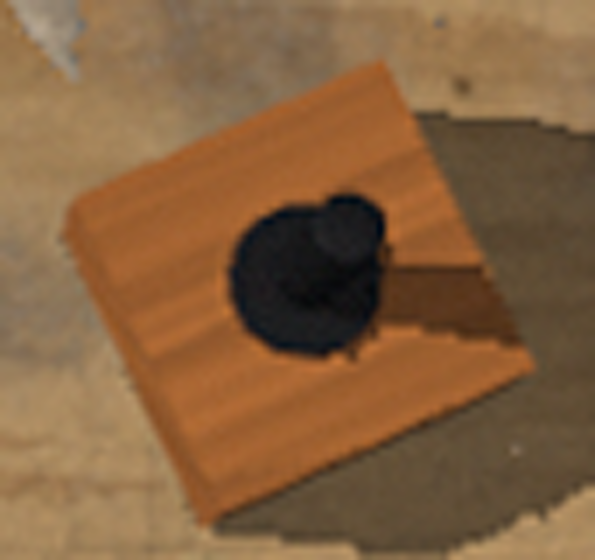

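View pics/c.png

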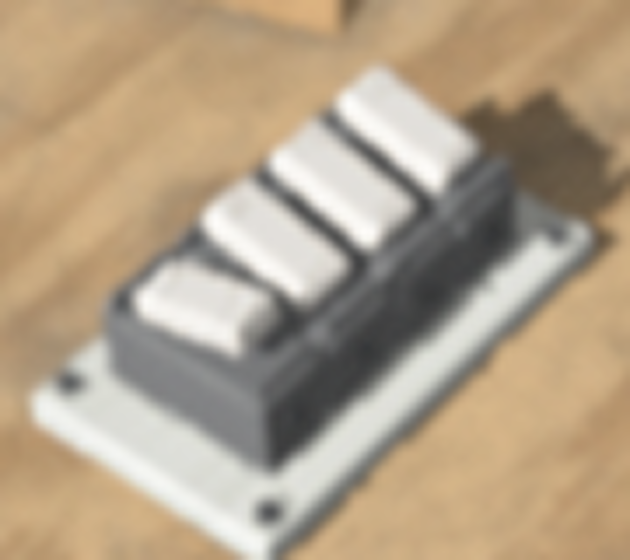

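The row's leftmost rocker in the top view (+y end, crop about (150,215)) is the odd one. The other three have their robot-side half down. The stylus guard is at crop (307,279) and the top of its handle at (351,227). Next I compute their positions.

```bash
python3 - <<'E'
from h import *
def pa(x,y,z): return ray("top",(x+.5)/9-.5+195,(y+.5)/9-.5+220,z)
def pb(x,y,z): return ray("top",(x+.5)/7-.5+350,(y+.5)/7-.5+240,z)
def pc(x,y,z): return ray("scene",(x+.5)/7-.5+220,(y+.5)/7-.5+275,z)
print("guard",pb(307,279,.055),"handle",pb(351,227,.13))
print("blockcorners",[pb(*q,.05)[:2].round(4) for q in((383,60),(535,370),(205,522),(70,208))])
pl=np.array([pa(*q,.01) for q in((75,68),(715,88),(695,478),(40,455))])[:,:2]
print("plate",pl.round(4),pl.mean(0)); r=pl[0]+pl[3]-pl[1]-pl[2];print("row dir",r/np.linalg.norm(r),np.linalg.norm(r)/2)
print("rocker odd",[pa(*q).round(4) for q in((155,150,.043),(145,285,.053),(150,215,.048))])
print("others mid",[pa(*q,.048).round(4)[:2] for q in((278,232),(410,235),(543,238))])
# scene view: plate corners visible & odd rocker mid
print("scene odd mid",pc(205,300,.048), "others",[pc(*q,.048).round(4)[:2] for q in((278,240),(343,182),(408,125))])
P=np.load("topP.npy");im=np.load("top.npz")["im"]
o=pa(150,215,.048)
g=im[P[:,4].astype(int),P[:,3].astype(int)].astype(int).min(1)
for k in range(-1,4):
  pass
m=(np.hypot(P[:,0]-o[0],P[:,1]-o[1])<.022)&(P[:,2]>.040)&(g>150)
Q=P[m];print(len(Q),Q.mean(0)); A=np.c_[Q[:,:2]-Q[:,:2].mean(0),np.ones(len(Q))];print("plane",np.linalg.lstsq(A,Q[:,2],rcond=None)[0])
E
```

```text
guard [ 0.43426594 -0.13695042  0.055     ] handle [ 0.4342666  -0.13683787  0.13      ]
blockcorners [array([ 0.4867, -0.1565]), array([ 0.4142, -0.1895]), array([ 0.3792, -0.1132]), array([ 0.4513, -0.0831])]
plate [[0.5304 0.1839]
 [0.527  0.0613]
 [0.4515 0.0631]
 [0.4553 0.1865]] [0.49104871 0.12369249]
row dir [0.02910338 0.99957641] 0.12306957388177582
rocker odd [array([0.5067, 0.1605, 0.043 ]), array([0.4794, 0.1588, 0.053 ]), array([0.4934, 0.1597, 0.048 ])]
others mid [array([0.4904, 0.1362]), array([0.4899, 0.1122]), array([0.4895, 0.088 ])]
scene odd mid [0.48957985 0.1635192  0.048     ] others [array([0.4879, 0.1395]), array([0.4873, 0.1162]), array([0.4864, 0.0922])]
190 [4.93267375e-01 1.56429641e-01 4.79312173e-02 2.13205263e+02
 2.43589474e+02]
plane [-0.2371809  -0.01786619  0.04793122]
```

Emit:
drive_tool:
  increments:
    - {"wz": -6.47,"claw": 0.085}
    - {"wz": -6.47}
    - {"dx": -0.025,"dy": -0.036}
    - {"dx": -0.025,"dy": -0.036}
    - {"dx": -0.025,"dy": -0.036}
    - {"dx": -0.025,"dy": -0.036}
    - {"dx": -0.025,"dy": -0.036}
    - {"dx": -0.025,"dy": -0.036}
    - {"dx": -0.025,"dy": -0.036}
    - {"dx": -0.025,"dy": -0.036}
    - {"dx": -0.025,"dy": -0.036}
    - {"dx": -0.025,"dy": -0.036}
    - {"dx": -0.025,"dy": -0.036}
    - {"dx": -0.025,"dy": -0.036}
    - {"dx": -0.025,"dy": -0.036}
    - {"dx": -0.025,"dy": -0.036}
    - {"dx": 0}
  newtons: 40

```text
schema error: expected keys claw, dx, dy, dz, wx, wy, wz
```

Emit:
drive_tool:
  increments:
    - {"claw": 0.085,"dx": 0,"dy": 0,"dz": 0,"wx": 0,"wy": 0,"wz": -6.47}
    - {"claw": 0.085,"dx": 0,"dy": 0,"dz": 0,"wx": 0,"wy": 0,"wz": -6.47}
    - {"claw": 0.085,"dx": -0.025,"dy": -0.036,"dz": 0,"wx": 0,"wy": 0,"wz": 0}
    - {"claw": 0.085,"dx": -0.025,"dy": -0.036,"dz": 0,"wx": 0,"wy": 0,"wz": 0}
    - {"claw": 0.085,"dx": -0.025,"dy": -0.036,"dz": 0,"wx": 0,"wy": 0,"wz": 0}
    - {"claw": 0.085,"dx": -0.025,"dy": -0.036,"dz": 0,"wx": 0,"wy": 0,"wz": 0}
    - {"claw": 0.085,"dx": -0.025,"dy": -0.036,"dz": 0,"wx": 0,"wy": 0,"wz": 0}
    - {"claw": 0.085,"dx": -0.025,"dy": -0.036,"dz": 0,"wx": 0,"wy": 0,"wz": 0}
    - {"claw": 0.085,"dx": -0.025,"dy": -0.036,"dz": 0,"wx": 0,"wy": 0,"wz": 0}
    - {"claw": 0.085,"dx": -0.025,"dy": -0.036,"dz": 0,"wx": 0,"wy": 0,"wz": 0}
    - {"claw": 0.085,"dx": -0.025,"dy": -0.036,"dz": 0,"wx": 0,"wy": 0,"wz": 0}
    - {"claw": 0.085,"dx": -0.025,"dy": -0.036,"dz": 0,"wx": 0,"wy": 0,"wz": 0}
    - {"claw": 0.085,"dx": -0.025,"dy": -0.036,"dz": 0,"wx": 0,"wy": 0,"wz": 0}
    - {"claw": 0.085,"dx": -0.025,"dy": -0.036,"dz": 0,"wx": 0,"wy": 0,"wz": 0}
    - {"claw": 0.085,"dx": -0.025,"dy": -0.036,"dz": 0,"wx": 0,"wy": 0,"wz": 0}
    - {"claw": 0.085,"dx": -0.025,"dy": -0.036,"dz": 0,"wx": 0,"wy": 0,"wz": 0}
    - {"claw": 0.085,"dx": 0,"dy": 0,"dz": 0,"wx": 0,"wy": 0,"wz": 0}
  newtons: 40

```text
t: 2.22
eef_pos: [0.5026, 0.15, 0.2561]
tool_rot: [0.0, 0.003, 1.0, -0.001]
contact_force: [-0.6, 1.0, 0.4]
gripper_width: 0.995
grasp_force: 0.0
```

Emit:
drive_tool:
  increments:
    - {"claw": 0.085,"dx": 0.0115,"dy": -0.0477,"dz": 0,"wx": 0,"wy": 0,"wz": 0}
    - {"claw": 0.085,"dx": 0.0115,"dy": -0.0477,"dz": 0,"wx": 0,"wy": 0,"wz": 0}
    - {"claw": 0.085,"dx": 0.0115,"dy": -0.0477,"dz": 0,"wx": 0,"wy": 0,"wz": 0}
    - {"claw": 0.085,"dx": 0.0115,"dy": -0.0477,"dz": 0,"wx": 0,"wy": 0,"wz": 0}
    - {"claw": 0.085,"dx": 0.0115,"dy": -0.0477,"dz": 0.03,"wx": 0,"wy": 0,"wz": 0}
    - {"claw": 0.085,"dx": 0.0115,"dy": -0.0477,"dz": 0.03,"wx": 0,"wy": 0,"wz": 0.3}
    - {"claw": 0.085,"dx": 0,"dy": 0,"dz": 0.03,"wx": 0,"wy": 0,"wz": 0}
    - {"claw": 0.085,"dx": 0,"dy": 0,"dz": 0,"wx": 0,"wy": 0,"wz": 0}
    - {"claw": 0.085,"dx": 0,"dy": 0,"dz": 0,"wx": 0,"wy": 0,"wz": 0}

```text
t: 3.35
eef_pos: [0.4328, -0.1314, 0.167]
tool_rot: [0.0, 0.002, 1.0, 0.0]
contact_force: [0.8, 0.5, -0.3]
gripper_width: 0.991
grasp_force: 0.0
```

```bash
python3 - <<'E'
from h import *
o=get_obs();print(o["eef_pos"],o["tool_rot"],o["q"],o["contact_force"])
E
```

```text
[ 0.43284981 -0.1314226   0.16700899] [3.22402907e-04 1.73395955e-03 9.99998437e-01 1.20843445e-04] [-0.22654285  0.24420549  0.44310847  2.18005109 -0.15397443  0.74546156
  1.88582677] [ 0.78974772  0.52159866 -0.27680402]
```

Emit:
drive_tool:
  increments:
    - {"claw": 0.085,"dx": -0.0005,"dy": -0.0045,"dz": 0.0,"wx": 0,"wy": 0,"wz": 0}
    - {"claw": 0.085,"dx": 0,"dy": 0,"dz": 0.022,"wx": 0,"wy": 0,"wz": 0.2}
    - {"claw": 0.085,"dx": 0,"dy": 0,"dz": 0.022,"wx": 0,"wy": 0,"wz": 0}
    - {"claw": 0.085,"dx": 0,"dy": 0,"dz": 0.022,"wx": 0,"wy": 0,"wz": 0}
    - {"claw": 0.06,"dx": 0,"dy": 0,"dz": 0,"wx": 0,"wy": 0,"wz": 0}
    - {"claw": 0.04,"dx": 0,"dy": 0,"dz": 0,"wx": 0,"wy": 0,"wz": 0}
    - {"claw": 0.025,"dx": 0,"dy": 0,"dz": 0,"wx": 0,"wy": 0,"wz": 0}
    - {"claw": 0.01,"dx": 0,"dy": 0,"dz": 0,"wx": 0,"wy": 0,"wz": 0}
    - {"claw": 0.0,"dx": 0,"dy": 0,"dz": 0,"wx": 0,"wy": 0,"wz": 0}
    - {"claw": 0.0,"dx": 0,"dy": 0,"dz": 0,"wx": 0,"wy": 0,"wz": 0}
    - {"claw": 0.0,"dx": 0,"dy": 0,"dz": 0,"wx": 0,"wy": 0,"wz": 0}
    - {"claw": 0.0,"dx": 0,"dy": 0,"dz": 0,"wx": 0,"wy": 0,"wz": 0}
  newtons: 50

```text
t: 4.85
eef_pos: [0.4332, -0.1368, 0.1011]
tool_rot: [0.001, 0.004, 1.0, 0.0]
contact_force: [-0.7, 0.7, 6.9]
gripper_width: 0.172
grasp_force: 48.5
```

Emit:
drive_tool:
  increments:
    - {"claw": 0.0,"dx": 0,"dy": 0,"dz": -0.01,"wx": 0,"wy": 0,"wz": 0}
    - {"claw": 0.0,"dx": 0,"dy": 0,"dz": -0.02,"wx": 0,"wy": 0,"wz": 0}
    - {"claw": 0.0,"dx": 0,"dy": 0,"dz": -0.03,"wx": 0,"wy": 0,"wz": 0}
    - {"claw": 0.0,"dx": 0,"dy": 0,"dz": -0.03,"wx": 0,"wy": 0,"wz": 0}
    - {"claw": 0.0,"dx": 0,"dy": 0,"dz": -0.01,"wx": 0,"wy": 0,"wz": 0}
    - {"claw": 0.0,"dx": -0.004,"dy": 0.027,"dz": 0,"wx": 0,"wy": 0,"wz": 0}
    - {"claw": 0.0,"dx": -0.005,"dy": 0.03,"dz": 0,"wx": 0,"wy": 0,"wz": 0}
    - {"claw": 0.0,"dx": -0.005,"dy": 0.03,"dz": 0,"wx": 0,"wy": 0,"wz": 0}
    - {"claw": 0.0,"dx": -0.005,"dy": 0.03,"dz": 0,"wx": 0,"wy": 0,"wz": 0}
    - {"claw": 0.0,"dx": -0.005,"dy": 0.03,"dz": 0,"wx": 0,"wy": 0,"wz": 0}
    - {"claw": 0.0,"dx": -0.005,"dy": 0.03,"dz": 0,"wx": 0,"wy": 0,"wz": 0}
    - {"claw": 0.0,"dx": -0.005,"dy": 0.03,"dz": 0,"wx": 0,"wy": 0,"wz": 0}
    - {"claw": 0.0,"dx": -0.005,"dy": 0.03,"dz": 0,"wx": 0,"wy": 0,"wz": 0}
    - {"claw": 0.0,"dx": -0.004,"dy": 0.03,"dz": 0,"wx": 0,"wy": 0,"wz": 0}
    - {"claw": 0.0,"dx": -0.004,"dy": 0.03,"dz": 0.015,"wx": 0,"wy": 0,"wz": 0}
    - {"claw": 0.0,"dx": 0,"dy": 0,"dz": 0.02,"wx": 0,"wy": 0,"wz": 0}
    - {"claw": 0.0,"dx": 0,"dy": 0,"dz": 0.0,"wx": 0,"wy": 0,"wz": 0}

```text
t: 6.98
eef_pos: [0.4807, 0.1594, 0.1636]
tool_rot: [-0.002, 0.004, 1.0, -0.001]
contact_force: [0.8, 0.0, 0.3]
gripper_width: 0.171
grasp_force: 48.7
```

```bash
python3 - <<'E'
from h import *
im,d=read_camera("scene");o=get_obs();print(o["eef_pos"],o["tool_rot"],o["gripper_width"],o["grasp_force"],o["contact_force"])
C=cv2.resize(im[215:355,205:325],None,fx=4.2,fy=4.2,interpolation=cv2.INTER_CUBIC)
im2,_=read_camera("top");D=cv2.resize(im2[200:290,190:290],None,fx=588/90,fy=588/90,interpolation=cv2.INTER_CUBIC)
D=cv2.resize(im2[215:275,195:240],None,fx=6,fy=588/60,interpolation=cv2.INTER_CUBIC)
cv2.imwrite("pics/d.png",np.hstack([C,D])[:,:,::-1])
E
```

```text
[0.48149423 0.15918396 0.16461906] [-1.03402396e-03  4.52329644e-03  9.99989000e-01 -6.86525151e-04] 0.1742906051428098 48.72275412082672 [-0.27846226  0.14122834 -0.20468651]
```

View pics/d.png

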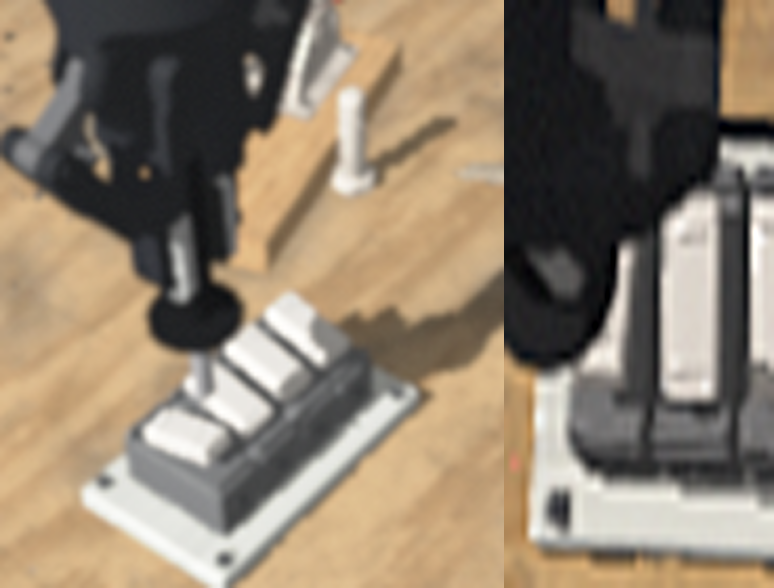

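The scene crop shows the stylus hanging straight, with its tip at about (205,395) above the bank. The odd rocker is at about (185,435). I'll check the tip position against the raised half.

```bash
python3 - <<'E'
from h import *
f=lambda x,y,z: ray("scene",(x+.5)/4.2-.5+205,(y+.5)/4.2-.5+215,z).round(4)
print("tip",f(205,396,.0735),"guard c",f(196,320,.1165), "mid odd",f(186,434,.048),"raised",f(203,441,.051))
c=calibration("scene");R=np.array(c["R"]);t=np.array(c["t"])
def px(X):
    p,_=cv2.projectPoints(np.array([X],float),cv2.Rodrigues(R)[0],t,np.array(c["intrinsics"]),np.array([c["k1"],0,0,0,0.]));p=p[0,0];return ((p-[205,215]+.5)*4.2-.5).round(1)
print(px([.4815,.1592,.0735]),px([.4816,.1600,.0515]),px([.4921,.1597,.048]))
E
```

```text
tip [0.4786 0.162  0.0735] guard c [0.4764 0.1642 0.1165] mid odd [0.4888 0.1643 0.048 ] raised [0.4792 0.1652 0.051 ]
[203.9 388.2] [207. 429.] [187.4 422.9]
```

Emit:
drive_tool:
  increments:
    - {"claw": 0.0,"dx": 0.0005,"dy": 0.0012,"dz": 0.004,"wx": 0,"wy": 0,"wz": 0}
    - {"claw": 0.0,"dx": 0,"dy": 0,"dz": 0.008,"wx": 0,"wy": 0,"wz": 0}
    - {"claw": 0.0,"dx": 0,"dy": 0,"dz": 0.003,"wx": 0,"wy": 0,"wz": 0}
    - {"claw": 0.0,"dx": 0,"dy": 0,"dz": 0.003,"wx": 0,"wy": 0,"wz": 0}
    - {"claw": 0.0,"dx": 0,"dy": 0,"dz": 0.003,"wx": 0,"wy": 0,"wz": 0}
    - {"claw": 0.0,"dx": 0,"dy": 0,"dz": 0.002,"wx": 0,"wy": 0,"wz": 0}
    - {"claw": 0.0,"dx": 0,"dy": 0,"dz": 0.002,"wx": 0,"wy": 0,"wz": 0}
    - {"claw": 0.0,"dx": 0,"dy": 0,"dz": 0.0,"wx": 0,"wy": 0,"wz": 0}

```text
t: 8.07
eef_pos: [0.4817, 0.161, 0.1402]
tool_rot: [-0.0, 0.004, 1.0, -0.0]
contact_force: [-0.0, -0.6, -0.3]
gripper_width: 0.174
grasp_force: 48.7
```

Emit:
drive_tool:
  increments:
    - {"claw": 0.0,"dx": 0.0005,"dy": 0,"dz": 0.001,"wx": 0,"wy": 0,"wz": 0}
    - {"claw": 0.0,"dx": 0,"dy": 0,"dz": 0.001,"wx": 0,"wy": 0,"wz": 0}
    - {"claw": 0.0,"dx": 0,"dy": 0,"dz": 0.001,"wx": 0,"wy": 0,"wz": 0}
    - {"claw": 0.0,"dx": 0,"dy": 0,"dz": 0.001,"wx": 0,"wy": 0,"wz": 0}
    - {"claw": 0.0,"dx": 0,"dy": 0,"dz": 0.0005,"wx": 0,"wy": 0,"wz": 0}
    - {"claw": 0.0,"dx": 0,"dy": 0,"dz": 0.0,"wx": 0,"wy": 0,"wz": 0}

```text
t: 8.82
eef_pos: [0.4809, 0.161, 0.1357]
tool_rot: [-0.0, 0.004, 1.0, -0.0]
contact_force: [-1.1, 0.2, 0.8]
gripper_width: 0.172
grasp_force: 48.7
```

Still no firm stop; continue in small steps.

Emit:
drive_tool:
  increments:
    - {"claw": 0.0,"dx": 0,"dy": 0,"dz": 0.0007,"wx": 0,"wy": 0,"wz": 0}
    - {"claw": 0.0,"dx": 0,"dy": 0,"dz": 0.0007,"wx": 0,"wy": 0,"wz": 0}
    - {"claw": 0.0,"dx": 0,"dy": 0,"dz": 0.0006,"wx": 0,"wy": 0,"wz": 0}
    - {"claw": 0.0,"dx": 0,"dy": 0,"dz": 0.0,"wx": 0,"wy": 0,"wz": 0}

```text
t: 9.32
eef_pos: [0.4815, 0.161, 0.1349]
tool_rot: [0.0, 0.004, 1.0, 0.0]
contact_force: [-5.0, 0.5, 14.1]
gripper_width: 0.173
grasp_force: 50.0
```

```bash
python3 - <<'E'
from h import *
im,d=read_camera("scene");o=get_obs();print(o["eef_pos"],o["contact_force"],o["torque"])
C=cv2.resize(im[265:355,215:325],None,fx=6.5,fy=6.5,interpolation=cv2.INTER_CUBIC)
cv2.imwrite("pics/e.png",C[:,:,::-1])
E
```

```text
[0.48155095 0.16104091 0.13489768] [-4.89469175 -0.47099367 13.68235789] [-0.24735556  1.30232768  0.01974136]
```

View pics/e.png

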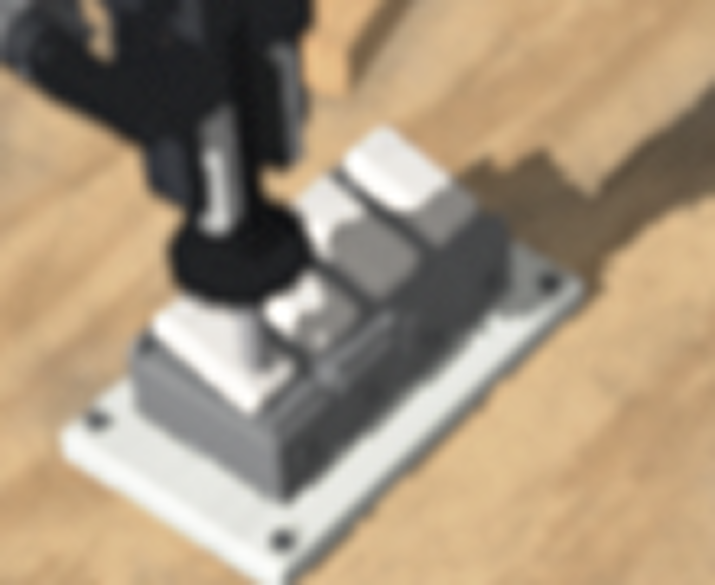

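The picture shows the tip on the odd rocker at (265,370), its near half now down like the others, and 14 N confirms the stop. I lift and carry the stylus back.

Emit:
drive_tool:
  increments:
    - {"claw": 0.0,"dx": 0,"dy": 0,"dz": -0.004,"wx": 0,"wy": 0,"wz": 0}
    - {"claw": 0.0,"dx": 0,"dy": 0,"dz": -0.02,"wx": 0,"wy": 0,"wz": 0}
    - {"claw": 0.0,"dx": 0,"dy": 0,"dz": -0.03,"wx": 0,"wy": 0,"wz": 0}
    - {"claw": 0.0,"dx": 0,"dy": 0,"dz": -0.025,"wx": 0,"wy": 0,"wz": 0}
    - {"claw": 0.0,"dx": 0.004,"dy": -0.0275,"dz": 0,"wx": 0,"wy": 0,"wz": 0}
    - {"claw": 0.0,"dx": 0.005,"dy": -0.03,"dz": 0,"wx": 0,"wy": 0,"wz": 0}
    - {"claw": 0.0,"dx": 0.005,"dy": -0.03,"dz": 0,"wx": 0,"wy": 0,"wz": 0}
    - {"claw": 0.0,"dx": 0.005,"dy": -0.03,"dz": 0,"wx": 0,"wy": 0,"wz": 0}
    - {"claw": 0.0,"dx": 0.005,"dy": -0.03,"dz": 0,"wx": 0,"wy": 0,"wz": 0}
    - {"claw": 0.0,"dx": 0.005,"dy": -0.03,"dz": 0,"wx": 0,"wy": 0,"wz": 0}
    - {"claw": 0.0,"dx": 0.005,"dy": -0.03,"dz": 0,"wx": 0,"wy": 0,"wz": 0}
    - {"claw": 0.0,"dx": 0.005,"dy": -0.03,"dz": 0,"wx": 0,"wy": 0,"wz": 0}
    - {"claw": 0.0,"dx": 0.005,"dy": -0.03,"dz": 0,"wx": 0,"wy": 0,"wz": 0}
    - {"claw": 0.0,"dx": 0.004,"dy": -0.03,"dz": 0,"wx": 0,"wy": 0,"wz": 0}
    - {"claw": 0.0,"dx": 0,"dy": 0,"dz": 0,"wx": 0,"wy": 0,"wz": 0}
    - {"claw": 0.0,"dx": 0,"dy": 0,"dz": 0,"wx": 0,"wy": 0,"wz": 0}

```text
t: 11.38
eef_pos: [0.4309, -0.1357, 0.2128]
tool_rot: [0.0, 0.004, 1.0, 0.0]
contact_force: [-0.6, 0.7, -0.1]
gripper_width: 0.171
grasp_force: 48.8
```

```bash
python3 - <<'E'
from h import *
im,d=read_camera("scene");o=get_obs();print(o["eef_pos"],o["tool_rot"],o["gripper_width"],o["contact_force"])
C=cv2.resize(im[165:275,330:415],None,fx=5.4,fy=5.4,interpolation=cv2.INTER_CUBIC)
D=cv2.resize(im[275:355,220:280],None,fx=5,fy=594/80,interpolation=cv2.INTER_CUBIC)
D=cv2.resize(im[275:350,220:305],(330,594//2))
D=np.vstack([D,np.zeros((594-D.shape[0],330,3),np.uint8)])
cv2.imwrite("pics/f.png",np.hstack([C,D])[:,:,::-1])
E
```

```text
[ 0.4309321  -0.13528432  0.21272851] [1.04222086e-04 3.76293126e-03 9.99992911e-01 8.75642663e-05] 0.1700878863047682 [ 1.04729189  0.77737953 -0.42176797]
```

View pics/f.png

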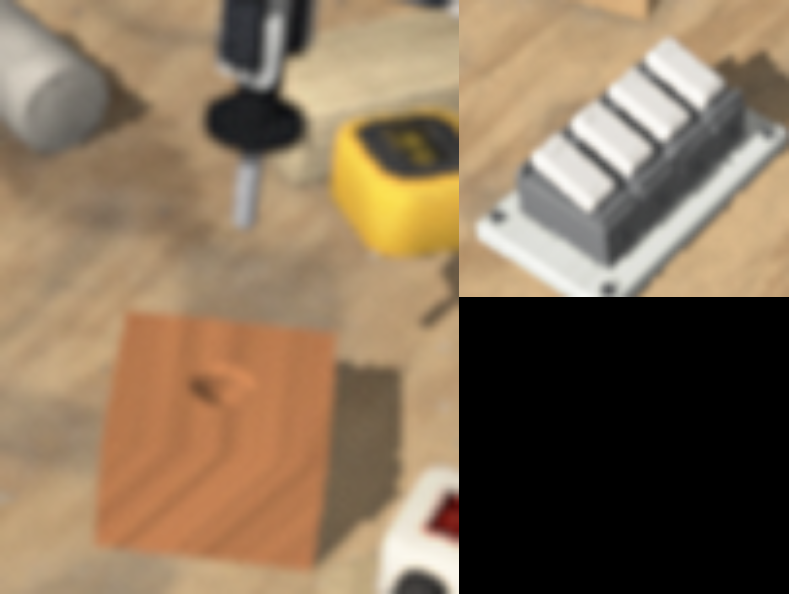

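All four rockers now lie alike. The stylus shank runs from crop (255,150) to its tip at (243,228), above the hole at (222,383). I'll check its tilt.

```bash
python3 - <<'E'
from h import *
f=lambda x,y,z: ray("scene",(x+.5)/5.4-.5+330,(y+.5)/5.4-.5+165,z).round(4)
c=calibration("scene");R=np.array(c["R"]);t=np.array(c["t"])
def px(X):
    p,_=cv2.projectPoints(np.array([X],float),cv2.Rodrigues(R)[0],t,np.array(c["intrinsics"]),np.array([c["k1"],0,0,0,0.]));p=p[0,0];return ((p-[330,165]+.5)*5.4-.5).round(1)
x,y=.4309,-.1355
print("expected tip",px([x,y,.1217]),"guard",px([x,y,.164]),"tip if +-10mm x",px([x+.01,y,.1217]),px([x-.01,y,.1217]))
print("hole",f(222,383,.05),"guard",f(255,122,.164),"tip",f(243,226,.1217))
print("home px",px([.4332,-.1368,.05]))
E
```

```text
expected tip [245.1 221.5] guard [256.1 117.4] tip if +-10mm x [219.9 212.1] [270.5 231. ]
hole [ 0.4329 -0.1349  0.05  ] guard [ 0.4298 -0.1327  0.164 ] tip [ 0.4301 -0.1326  0.1217]
home px [223.9 380. ]
```

Emit:
drive_tool:
  increments:
    - {"claw": 0.0,"dx": -0.0025,"dy": -0.0016,"dz": 0.0,"wx": 0,"wy": 0,"wz": 0}
    - {"claw": 0.0,"dx": 0,"dy": 0,"dz": 0.02,"wx": 0,"wy": 0,"wz": 0}
    - {"claw": 0.0,"dx": 0,"dy": 0,"dz": 0.02,"wx": 0,"wy": 0,"wz": 0}
    - {"claw": 0.0,"dx": 0,"dy": 0,"dz": 0.015,"wx": 0,"wy": 0,"wz": 0}
    - {"claw": 0.0,"dx": 0,"dy": 0,"dz": 0.01,"wx": 0,"wy": 0,"wz": 0}
    - {"claw": 0.0,"dx": 0,"dy": 0,"dz": 0.01,"wx": 0,"wy": 0,"wz": 0}
    - {"claw": 0.0,"dx": 0,"dy": 0,"dz": 0.0,"wx": 0,"wy": 0,"wz": 0}

```text
t: 12.3
eef_pos: [0.4328, -0.1377, 0.1373]
tool_rot: [-0.001, 0.004, 1.0, 0.0]
contact_force: [0.2, -0.4, 0.1]
gripper_width: 0.17
grasp_force: 48.8
```

Emit:
drive_tool:
  increments:
    - {"claw": 0.0,"dx": -0.0005,"dy": 0.0005,"dz": 0.01,"wx": 0,"wy": 0,"wz": 0}
    - {"claw": 0.0,"dx": 0,"dy": 0,"dz": 0.01,"wx": 0,"wy": 0,"wz": 0}
    - {"claw": 0.0,"dx": 0,"dy": 0,"dz": 0.01,"wx": 0,"wy": 0,"wz": 0}
    - {"claw": 0.0,"dx": 0,"dy": 0,"dz": 0.003,"wx": 0,"wy": 0,"wz": 0}
    - {"claw": 0.0,"dx": 0,"dy": 0,"dz": 0.0015,"wx": 0,"wy": 0,"wz": 0}
    - {"claw": 0.0,"dx": 0,"dy": 0,"dz": 0.0,"wx": 0,"wy": 0,"wz": 0}

```text
t: 13.05
eef_pos: [0.4337, -0.1373, 0.1034]
tool_rot: [0.0, 0.004, 1.0, -0.0]
contact_force: [0.7, -0.3, 0.3]
gripper_width: 0.171
grasp_force: 48.8
```

Emit:
drive_tool:
  increments:
    - {"claw": 0.0,"dx": 0,"dy": 0,"dz": 0.001,"wx": 0,"wy": 0,"wz": 0}
    - {"claw": 0.0,"dx": 0,"dy": 0,"dz": 0.0008,"wx": 0,"wy": 0,"wz": 0}
    - {"claw": 0.0,"dx": 0,"dy": 0,"dz": 0.0,"wx": 0,"wy": 0,"wz": 0}

```text
t: 13.42
eef_pos: [0.4336, -0.1372, 0.1015]
tool_rot: [0.0, 0.004, 1.0, 0.0]
contact_force: [0.1, 0.6, -1.0]
gripper_width: 0.174
grasp_force: 48.8
```

Emit:
drive_tool:
  increments:
    - {"claw": 0.0,"dx": 0,"dy": 0,"dz": 0.0006,"wx": 0,"wy": 0,"wz": 0}
    - {"claw": 0.0,"dx": 0,"dy": 0,"dz": 0.0004,"wx": 0,"wy": 0,"wz": 0}
    - {"claw": 0.0,"dx": 0,"dy": 0,"dz": 0.0,"wx": 0,"wy": 0,"wz": 0}

```text
t: 13.8
eef_pos: [0.4337, -0.1372, 0.101]
tool_rot: [0.0, 0.004, 1.0, 0.0]
contact_force: [-2.3, 0.6, 8.7]
gripper_width: 0.174
grasp_force: 49.6
```

The guard is resting on the block, so I release and retreat upward.

Emit:
drive_tool:
  increments:
    - {"claw": 0.0,"dx": 0,"dy": 0,"dz": -0.0003,"wx": 0,"wy": 0,"wz": 0}
    - {"claw": 0.02,"dx": 0,"dy": 0,"dz": 0,"wx": 0,"wy": 0,"wz": 0}
    - {"claw": 0.03,"dx": 0,"dy": 0,"dz": 0,"wx": 0,"wy": 0,"wz": 0}
    - {"claw": 0.05,"dx": 0,"dy": 0,"dz": 0,"wx": 0,"wy": 0,"wz": 0}
    - {"claw": 0.07,"dx": 0,"dy": 0,"dz": 0,"wx": 0,"wy": 0,"wz": 0}
    - {"claw": 0.08,"dx": 0,"dy": 0,"dz": 0,"wx": 0,"wy": 0,"wz": 0}
    - {"claw": 0.08,"dx": 0,"dy": 0,"dz": -0.01,"wx": 0,"wy": 0,"wz": 0}
    - {"claw": 0.08,"dx": 0,"dy": 0,"dz": -0.02,"wx": 0,"wy": 0,"wz": 0}
    - {"claw": 0.08,"dx": 0,"dy": 0,"dz": -0.03,"wx": 0,"wy": 0,"wz": 0}
    - {"claw": 0.08,"dx": 0,"dy": 0,"dz": -0.03,"wx": 0,"wy": 0,"wz": 0}
    - {"claw": 0.08,"dx": 0,"dy": 0,"dz": -0.02,"wx": 0,"wy": 0,"wz": 0}
    - {"claw": 0.08,"dx": 0,"dy": 0,"dz": 0,"wx": 0,"wy": 0,"wz": 0}

```text
t: 15.3
eef_pos: [0.4346, -0.1374, 0.2125]
tool_rot: [0.002, 0.004, 1.0, 0.0]
contact_force: [0.2, -0.6, 0.3]
gripper_width: 0.936
grasp_force: 0.0
```

```bash
python3 - <<'E'
from h import *
im,d=read_camera("scene");o=get_obs();print(o["t"],o["eef_pos"],o["joint_vel"].round(3),o["contact_force"])
C=cv2.resize(im[165:355,220:415],None,fx=3.1,fy=3.1,interpolation=cv2.INTER_CUBIC)
cv2.imwrite("pics/g.png",C[:,:,::-1])
E
```

```text
15.35 [ 0.43388816 -0.13718847  0.21138012] [ 0.005  0.028 -0.008  0.022 -0.005 -0.008  0.004] [-0.12646367  0.63301613  0.13334438]
```

View pics/g.png

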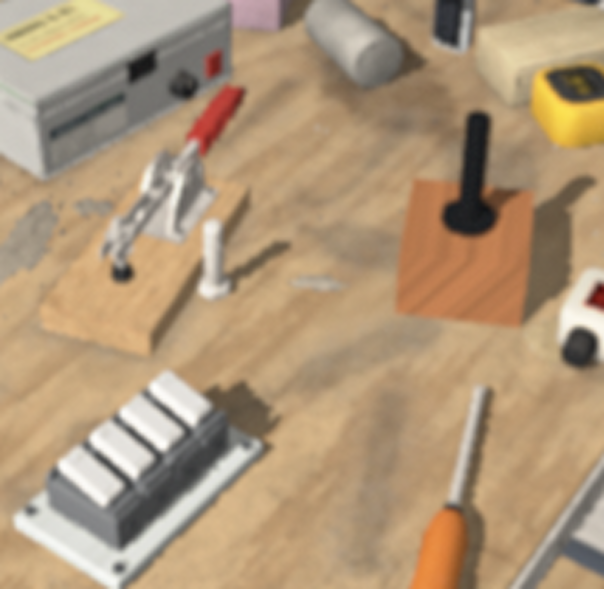

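The picture shows the stylus upright in its block at (470,170) with the guard on the wood. All four rockers at (135,440) lie alike, and the gripper is clear.

```bash
python3 -c "from station import *; print(hand_in())"
```

```text
the job is handed in; nothing more can be done
None
```

I pressed the odd rocker with the stylus tip until it lay like the other three, put the stylus back upright in its block with the guard on the wood, let go, and handed the job in at about 15 s; no verdict was returned.

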